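# Move the cooled bottles to the feeding station, oldest next to the warmer

### The arm

A 7-joint arm with a two-finger parallel gripper is mounted at the origin on the work surface. World frame = base frame: x ahead of the robot, y to its left, z up, the work surface at z = 0. Lengths are in m, angles in rad, forces in N, time in s.
With the tool pointing down it reaches from about 0.425 to 0.875 m from the base axis. Payload 4.7 kg.
Tool frame: the origin (TCP) lies midway between the tips of the shut fingers; the grasp point (between the pads) lies 19 mm behind it (r.pinch_z is the z of the grasp point in the tool frame, in m); z points along the fingers, y is the line along which they close (so a half turn about z gives the same grasp; the last joint's range is limited). The gripper opens to 85 mm and grips with 20 to 120 N. Pads are 22 mm wide; open, the fingers measure 114 mm over their backs; the gripper's body (76 mm by 85 mm) begins 54 mm behind the grasp point. The pads swing forward as they close: fully open they stand 13 mm farther back than shut.
Start: joints at [-1.271, 0.321, -0.07, 1.45, 0.023, 1.371, -0.057], TCP at [0.183, 0.624, 0.231] pointing down, gripper open.
Joint ranges: [-2.86, 2.86], [-0.3, 2.09], [-1.38, 1.24], [0.06, 2.45], [-1.56, 4.7], [0.09, 2.05], [-2.69, 2.69]. Speed limits (rad/s): [2.57, 2.57, 3.14, 3.14, 3.14, 3.14, 3.14].

### API

Orientations are given as a unit quaternion [x, y, z, w].
In Python, from rig import r, hand, kinematics, viewer, job gives the robot as it stands. The module is installed in compiled form; this text tells all that it offers. Calls block until the motion is done:
- r.move_ptp(position, orientation): joint-space move of the TCP to a pose.
- r.move_straight(position, attitude=None, rate=0.15): straight line of the TCP; attitude=None keeps the orientation; rate is the mean speed in m/s.
- r.set_joints(angles): joint-space move.
- hand.move_gripper(opening): finger opening in m; the grip force is fixed at half the most; returns when the fingers have stopped.
- r.wait(seconds).
- kinematics.inverse_kinematics(position, orientation): joint angles nearest the present ones, or None.
- viewer.snapshot(name): name is "scene" or "side" or "wrist"; returns the picture (384x512x3 uint8, red, green, blue); there is no depth.
- viewer.camera_info(name): a dict with "K" (3x3 intrinsics, pixels), "rvec" (rotation vector, rad) and "tvec" (3), from world to camera coordinates, as OpenCV has them; the wrist camera has in their place "mount" (4x4, takes a point from camera to tool coordinates, whose origin is the TCP and whose axes are the flange's). Camera axes: x right, y down, z forward; pixel columns grow to the right and rows downward; lengths in m; the calibration is good to about 2 mm. The wrist camera is an equidistant fisheye: a pixel r from the principal point sees the ray r / f radians off the axis. A picture is of the moment at which its call begins: read the wrist's pose just before it. camera_info takes no time and is no camera call.
A pose or a line that the arm cannot do raises r.PlanningError and nothing moves.
- job.sign_off(): hands the job in; it is judged then, once.
Readings, each from a call of its own:
- r.read_time(): time.
- r.read_joint_pos(): joint angles.
- r.read_qd(): joint speeds.
- r.read_tau(): joint torques, N m.
- r.read_ee_pos(): TCP position.
- r.read_ee_rot(): TCP orientation.
- r.read_contact_force(): force on the tool from outside, world axes, zero at the start.
- r.read_torque(): the same for the moment, N m.
- r.read_grip_width(): finger opening in m.
- r.read_finger_force(): force on a finger pad.
Only numpy, scipy, OpenCV 4.12 (cv2) and the standard library are available. Lean on these libraries where they do the work, as an engineer would, in place of code of your own. Each camera call takes 0.05 s, during which the arm holds its last target. There are 200 camera calls.

### The job

Move the four bottles from the cooler caddy into the four holes of the birch rack by the bottle warmer, keeping their turn: the bottle next to the blue ice brick was filled first and must stand next to the warmer, the one after it in the following hole, and so on along the row. Set each bottle down upright on the bottom of its hole without dropping it or knocking one over, and leave the ice brick in its bay.

Things in the scene. Friction and masses are not known exactly. Their poses are not given: they have to be found in the camera images.
- bottle_yellow: Closed glass bottle with a yellow silicone sleeve and yellow cap, standing in a cup of the caddy. 138 mm tall; body 50 mm in diameter up to 80 mm, 35 mm neck at 96 mm; round cap 43 mm in diameter, straight from 96 to 128 mm, then domed. 0.15 to 0.26 kg. Origin: centre of its underside; z up along the bottle.
- bottle_green: Closed glass bottle with a green silicone sleeve and green cap, standing in a cup of the caddy. 138 mm tall; body 50 mm in diameter up to 80 mm, 35 mm neck at 96 mm; round cap 43 mm in diameter, straight from 96 to 128 mm, then domed. 0.15 to 0.26 kg. Origin: centre of its underside; z up along the bottle.
- bottle_purple: Closed glass bottle with a purple silicone sleeve and purple cap, standing in a cup of the caddy. 138 mm tall; body 50 mm in diameter up to 80 mm, 35 mm neck at 96 mm; round cap 43 mm in diameter, straight from 96 to 128 mm, then domed. 0.15 to 0.26 kg. Origin: centre of its underside; z up along the bottle.
- bottle_red: Closed glass bottle with a red silicone sleeve and red cap, standing in a cup of the caddy. 138 mm tall; body 50 mm in diameter up to 80 mm, 35 mm neck at 96 mm; round cap 43 mm in diameter, straight from 96 to 128 mm, then domed. 0.15 to 0.26 kg. Origin: centre of its underside; z up along the bottle.
- cup_yellow: Caddy cup in which the yellow bottle stands at the start: fixed, square, pale grey, 69 x 69 mm outside, 3 mm walls, 45 mm tall, inner floor 3 mm up; the four cups look alike and touch in a row, 70 mm apart, in a white tray caddy 78 x 388 mm. Origin: centre of its underside, 4 mm above the shelf; y runs along the row, x across it.
- cup_green: Caddy cup in which the green bottle stands at the start: fixed, square, pale grey, 69 x 69 mm outside, 3 mm walls, 45 mm tall, inner floor 3 mm up; the four cups look alike and touch in a row, 70 mm apart, in a white tray caddy 78 x 388 mm. Origin: centre of its underside, 4 mm above the shelf; y runs along the row, x across it.
- cup_purple: Caddy cup in which the purple bottle stands at the start: fixed, square, pale grey, 69 x 69 mm outside, 3 mm walls, 45 mm tall, inner floor 3 mm up; the four cups look alike and touch in a row, 70 mm apart, in a white tray caddy 78 x 388 mm. Origin: centre of its underside, 4 mm above the shelf; y runs along the row, x across it.
- cup_red: Caddy cup in which the red bottle stands at the start: fixed, square, pale grey, 69 x 69 mm outside, 3 mm walls, 45 mm tall, inner floor 3 mm up; the four cups look alike and touch in a row, 70 mm apart, in a white tray caddy 78 x 388 mm. Origin: centre of its underside, 4 mm above the shelf; y runs along the row, x across it.
- ice_brick: Blue hard plastic ice brick, 60 x 30 mm, 90 mm tall, standing loose in the bay at one end of the caddy (165 mm from the middle of the row): it marks the end that was filled first. The bay at the other end holds a small white tub with a wooden lid, 41 mm wide, 57 mm tall. Origin: centre of its underside; its y axis runs along the row.
- station: Fixed birch board 100 (x) x 420 (y) x 12 mm. At its -y end (y = -152) a round white bottle warmer, 108 mm wide, top 147 mm above the shelf. Beside it a birch deck, top at 47 mm, with four round holes 68 mm wide, centres at x = 0, y = -52, 22, 96, 170 mm; bottles stand in them on the board, 12 mm above the shelf. Origin: centre of the board's underside, on the shelf.
Not all that is in view belongs to the job. Of the things like the bottle_green, leave any that is pink; of the rest the smaller one is meant. There is more than one size of the bottle_purple; the one meant has the size given above.

How it is judged:
By the outcome, as a careful person would: the job done as asked, in the order asked, and still so for the second after the job is handed in, with the robot touching nothing.
It also fails if it takes over 112 s, if anything falls off the work surface, if the arm or the gripper's body presses on something with over 40 N, if the wrist force passes 120 N, or if a joint passes its speed limit or range.

## Working session

There is one attempt and no reset: what is moved stays moved. The work goes in short steps, each a Python script; the robot and the scene stay as the last script left them, time stands still between calls to the robot, and variables do not carry over. Pictures are saved under pics/ and viewed, at most 14 in all, crops included, and the job is handed in when it is done.

```bash
mkdir -p pics
python3 - <<'E'
from rig import r,viewer
import cv2
for n in ("scene","side","wrist"):
    im=viewer.snapshot(n); cv2.imwrite(f"pics/{n}0.png",im[:,:,::-1])
    print(n,viewer.camera_info(n))
print(r.read_time(),r.pinch_z,r.read_ee_rot(),r.read_ee_pos())
E
```

```text
scene {'K': array([[346.94160989,   0.        , 251.72044188],
       [  0.        , 346.94160989, 185.31547716],
       [  0.        ,   0.        ,   1.        ]]), 'rvec': array([ 1.86088517,  1.47813777, -0.66737845]), 'tvec': array([-0.11919681, -0.2838229 ,  1.29915104])}
side {'K': array([[444.62434945,   0.        , 249.4467936 ],
       [  0.        , 444.62434945, 194.36636556],
       [  0.        ,   0.        ,   1.        ]]), 'rvec': array([ 2.3561326 ,  0.90511229, -0.30710384]), 'tvec': array([-0.33574875, -0.23758312,  1.40160005])}
wrist {'K': array([[297.31863964,   0.        , 252.00495806],
       [  0.        , 297.31863964, 190.1964526 ],
       [  0.        ,   0.        ,   1.        ]]), 'mount': array([[-1.25814287e-04, -9.63953052e-01, -2.66072355e-01,
         6.77384007e-02],
       [ 9.99999726e-01, -3.15538906e-04,  6.70308040e-04,
         4.07122644e-04],
       [-7.30101661e-04, -2.66072197e-01,  9.63952827e-01,
        -1.41989530e-01],
       [ 0.00000000e+00,  0.00000000e+00,  0.00000000e+00,
         1.00000000e+00]])}
0.15 -0.0187 [ 1.42390828e-01  9.89810247e-01 -7.23609362e-04 -5.52081263e-05] [0.18317472 0.62322584 0.23047779]
```

View pics/scene0.png

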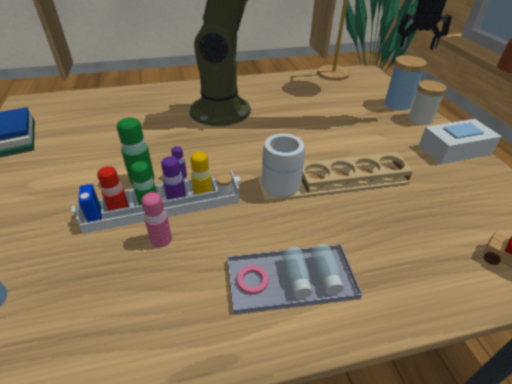

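View pics/side0.png

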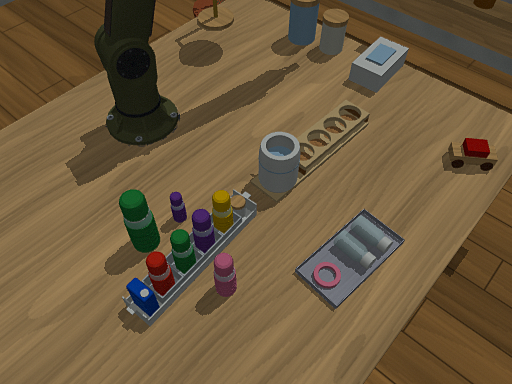

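View pics/wrist0.png

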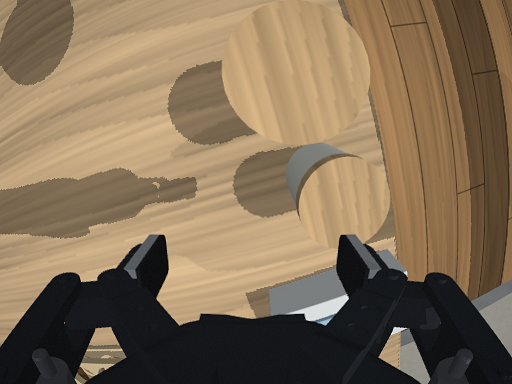

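The scene view shows the caddy row from left to right: blue brick (90,203), red (112,187), green (142,180), purple (173,177), yellow (201,172), wooden-lid tub (225,182). The station has its warmer at (283,165) and its holes at (315–398,165–180).

There are look-alikes:
- **Green:** the tall one in side view at (138,220) stands outside the caddy. The smaller one at (182,250) is in a cup and is the one meant. The pink one at (224,272) is to be left alone.
- **Purple:** the small one at (178,206) stands outside. The full-size one at (203,230) is in a cup and is the one meant.

The wrist view shows only the canisters. Next I'll measure and confirm with one crop.

```bash
cat > h.py <<'E'
import cv2, numpy as np
from rig import r,hand,kinematics,viewer,job
from scipy.spatial.transform import Rotation as R
HUE={'red':(172,6),'green':(50,80),'purple':(125,150),'yellow':(18,28),'blue':(105,122),'pink':(160,171)}
def mask(im,c,s=110,v=40):
    h=cv2.cvtColor(im,cv2.COLOR_RGB2HSV); a,b=HUE[c]
    H=h[...,0]; m=((H>=a)|(H<=b)) if a>b else ((H>=a)&(H<=b))
    return (m&(h[...,1]>s)&(h[...,2]>v)).astype(np.uint8)
def blobs(m,amin=25):
    n,l,st,ce=cv2.connectedComponentsWithStats(m,connectivity=4)
    return [(ce[i].round(1),st[i]) for i in range(1,n) if st[i][4]>=amin]
def P(name):
    c=viewer.camera_info(name); return c['K'],cv2.Rodrigues(c['rvec'])[0],c['tvec']
def ray(name,uv):
    K,Rm,t=P(name); d=Rm.T@np.linalg.solve(K,[uv[0],uv[1],1.]); return -Rm.T@t,d
def onplane(o,d,z): return o+d*(z-o[2])/d[2]
def tri(a,b):
    o1,d1=ray('scene',a);o2,d2=ray('side',b)
    s=np.linalg.lstsq(np.c_[d1,-d2],o2-o1,rcond=None)[0]
    p,q=o1+d1*s[0],o2+d2*s[1]; return (p+q)/2,np.linalg.norm(p-q)
def wristpose(): return np.array(r.read_ee_pos()),R.from_quat(r.read_ee_rot()).as_matrix()
def wray(pose,uv):
    c=viewer.camera_info('wrist');K=c['K'];M=np.array(c['mount']);p,Rt=pose
    x=(np.array(uv)-K[:2,2])/K[0,0];th=np.linalg.norm(x)
    d=np.r_[x/max(th,1e-9)*np.sin(th),np.cos(th)]
    return p+Rt@M[:3,3],Rt@M[:3,:3]@d
def wproj(pose,X):
    c=viewer.camera_info('wrist');K=c['K'];M=np.array(c['mount']);p,Rt=pose
    v=M[:3,:3].T@(Rt.T@(np.array(X)-p)-M[:3,3]);th=np.arctan2(np.hypot(v[0],v[1]),v[2])
    return K[:2,2]+K[0,0]*th*v[:2]/max(np.hypot(v[0],v[1]),1e-9)
def quat(yaw):  # tool z down, tool y axis (closing) at world angle yaw
    y=np.array([np.cos(yaw),np.sin(yaw),0]);z=np.array([0,0,-1.]);x=np.cross(y,z)
    return R.from_matrix(np.c_[x,y,z]).as_quat()
E
python3 - <<'E'
from h import *
sc=cv2.imread('pics/scene0.png')[:,:,::-1].copy();si=cv2.imread('pics/side0.png')[:,:,::-1].copy()
for c in HUE:
    for n,im in (('scene',sc),('side',si)):
        print(c,n,[(b[0].tolist(),b[1].tolist()) for b in blobs(mask(im,c)) if 60<b[0][0]<260 and 120<b[0][1]<320])
crop=cv2.resize(si[170:330,100:320],None,fx=3.6,fy=3.6,interpolation=cv2.INTER_CUBIC)
cv2.imwrite('pics/crop1.png',crop[:,:,::-1])
E
```

```text
red scene [([107.8, 177.3], [98, 167, 21, 22, 356]), ([115.9, 200.5], [103, 186, 25, 24, 329])]
red side [([159.4, 271.9], [146, 252, 29, 44, 721])]
green scene [([129.7, 130.8], [118, 118, 25, 27, 540]), ([138.7, 166.3], [123, 147, 30, 36, 702]), ([143.0, 192.4], [135, 185, 21, 19, 120])]
green side [([133.3, 205.0], [119, 190, 29, 32, 708]), ([144.8, 236.6], [125, 214, 35, 39, 641]), ([180.0, 240.4], [170, 229, 20, 24, 363]), ([184.6, 261.1], [172, 245, 24, 28, 263])]
purple scene [([173.6, 163.7], [162, 147, 24, 31, 452]), ([174.7, 190.1], [165, 181, 20, 18, 247])]
purple side [([175.7, 198.7], [170, 192, 13, 15, 143]), ([179.2, 214.5], [172, 205, 15, 17, 154]), ([200.9, 219.7], [192, 209, 19, 23, 343]), ([204.3, 241.1], [193, 229, 22, 24, 271])]
yellow scene [([199.1, 161.0], [189, 150, 21, 23, 393]), ([201.6, 184.1], [190, 171, 22, 23, 307]), ([223.4, 178.0], [216, 173, 15, 12, 120])]
yellow side [([232.9, 214.0], [0, 0, 512, 384, 95699]), ([98.5, 162.5], [95, 159, 8, 9, 33]), ([164.2, 245.9], [156, 237, 15, 19, 117])]
blue scene [([89.6, 203.7], [79, 184, 23, 38, 570])]
blue side [([142.5, 296.6], [126, 278, 33, 38, 620])]
pink scene [([152.2, 203.9], [142, 193, 21, 23, 363]), ([159.4, 233.5], [147, 219, 24, 27, 429])]
pink side [([223.2, 264.4], [214, 253, 20, 24, 371]), ([225.6, 286.6], [214, 274, 22, 23, 295])]
```

View pics/crop1.png

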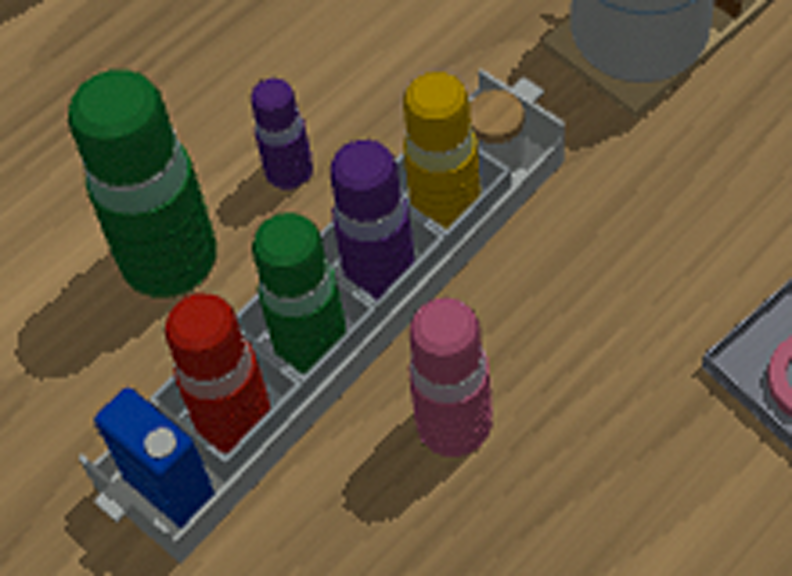

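The crop confirms the order: brick, red, green, purple, yellow, tub. All four caddy bottles are the same size. The tall green, small purple and pink bottles stand outside. Now for coarse positions.

Run:
```python
from h import *
for n,a,b in (('red',(107.8,177.3),(156,264)),('purple',(172,168),(200.9,219.7)),('yellow',(199.1,161),(221.4,200.5)),('pink',(152.2,203.9),(223.2,264.4)),('tallgreen',(129.7,130.8),(133.3,205)),('brick',(89.6,203.7),(142.5,296.6)),('warmertop',(284,147),(279.5,147))):
    p,e=tri(a,b); print(n,p.round(3),round(e,4),np.hypot(*p[:2]).round(3))
for n,s in (('scene',[(315,177),(342,172),(370,167),(397,163)]),('side',[(303,152),(319,139),(335,126),(350,113)])):
    for u in s: print(n,onplane(*ray(n,u),.047).round(3))
print(r.read_time())
```

```text
red [ 0.485 -0.336  0.12 ] 0.0012 0.591
purple [ 0.472 -0.19   0.113] 0.0007 0.509
yellow [ 0.475 -0.123  0.125] 0.0004 0.491
pink [ 0.592 -0.239  0.115] 0.0 0.638
tallgreen [ 0.355 -0.282  0.159] 0.0001 0.453
brick [ 0.489 -0.394  0.052] 0.0001 0.628
warmertop [0.472 0.094 0.133] 0.0017 0.481
scene [0.507 0.176 0.047]
scene [0.503 0.255 0.047]
scene [0.499 0.341 0.047]
scene [0.499 0.425 0.047]
side [0.485 0.189 0.047]
side [0.488 0.26  0.047]
side [0.491 0.334 0.047]
side [0.493 0.41  0.047]
0.15
```

Both views agree: bottle cap heights are close to the expected 0.12, and hole spacing is close to 74 mm. I'll move now and take close wrist views of the station, then the caddy.

Run:
```python
from h import *
for yaw in (0,np.pi):
    for p in ((.49,.3,.35),(.478,-.23,.35),(.478,-.12,.12),(.485,-.336,.12),(.49,.19,.12),(.49,.41,.12)):
        q=kinematics.inverse_kinematics(p,quat(yaw)); print(yaw,p,None if q is None else np.round(q,2))
import pickle
D={}
yaw=0 if kinematics.inverse_kinematics((.49,.3,.35),quat(0)) is not None else np.pi
for n,p in (('st',(.49,.30,.35)),('cad',(.478,-.23,.35))):
    r.move_ptp(p,quat(yaw)); D[n]=wristpose(); im=viewer.snapshot('wrist'); cv2.imwrite(f'pics/w_{n}.png',im[:,:,::-1]); print(n,r.read_time(),D[n][0],r.read_joint_pos())
pickle.dump(D,open('poses.pkl','wb'))
```

```text
0 (0.49, 0.3, 0.35) [-0.9   0.13  0.34  1.46 -0.04  1.56 -0.56]
0 (0.478, -0.23, 0.35) [-0.05  0.02  0.46  1.56 -0.01  1.56  0.41]
0 (0.478, -0.12, 0.12) [-0.68  0.09  0.92  2.   -0.08  1.09  0.27]
0 (0.485, -0.336, 0.12) [-0.18  0.38  0.91  1.77 -0.32  1.15  0.82]
0 (0.49, 0.19, 0.12) [-0.79  0.15  0.4   1.91 -0.06  1.1  -0.36]
0 (0.49, 0.41, 0.12) [-0.95  0.37  0.27  1.62 -0.11  1.16 -0.66]
3.141592653589793 (0.49, 0.3, 0.35) [-0.68  0.13  0.1   1.45 -0.01  1.56  2.56]
3.141592653589793 (0.478, -0.23, 0.35) None
3.141592653589793 (0.478, -0.12, 0.12) None
3.141592653589793 (0.485, -0.336, 0.12) [-0.29  0.45  1.07  1.77 -0.42  1.18 -2.24]
3.141592653589793 (0.49, 0.19, 0.12) [ 0.6   0.35 -1.17  1.87  0.35  1.16  2.44]
3.141592653589793 (0.49, 0.41, 0.12) [-0.66  0.37 -0.09  1.61  0.04  1.16  2.38]
st 1.8917 [0.48881173 0.30191331 0.34928697] [-0.89979426  0.12880463  0.33889855  1.45841072 -0.04308673  1.56284103
 -0.55940381]
cad 3.8583 [ 0.47879506 -0.22853593  0.3499302 ] [-0.60839327  0.01677245  1.03041645  1.57691493 -0.01423333  1.55625223
  0.42478114]
```

View pics/w_st.png

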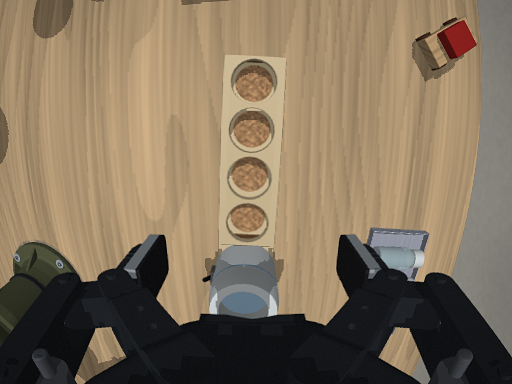

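View pics/w_cad.png

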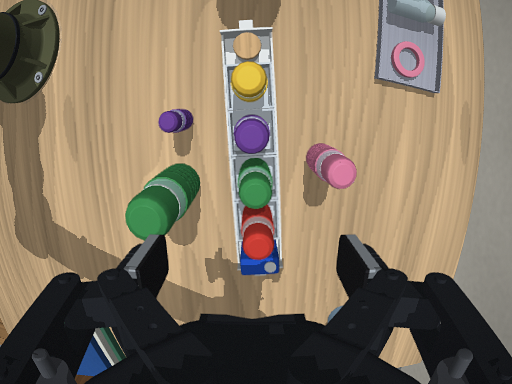

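The station view shows the four hole rims at about (248,222), (249,176), (251,130) and (254,82), with the first next to the warmer. The caddy view shows cap tops at red (258,244), green (255,189), purple (252,134) and yellow (249,78), with free space on both sides.

Run:
```python
from h import *
import pickle; D=pickle.load(open('poses.pkl','rb'))
im=cv2.imread('pics/w_st.png')[:,:,::-1].copy()
print('deck',im[105,240],im[65,230],'hole',im[70,254],im[85,254],'table',im[105,200],im[105,300])
h=cv2.cvtColor(im,cv2.COLOR_RGB2HSV)
print(h[105,240],h[65,230],h[105,200],h[105,300],h[85,254],h[62,254],h[200,230])
g=((h[...,2]>195)&(h[...,1]<95)).astype(np.uint8)
g[:, :205]=0;g[:,300:]=0;g[250:]=0
cs,hi=cv2.findContours(g,cv2.RETR_CCOMP,cv2.CHAIN_APPROX_NONE)
for c,hh in zip(cs,hi[0]):
    if cv2.contourArea(c)>300:
        w=np.array([onplane(*wray(D['st'],p[0]),.047)[:2] for p in c])
        (cx,cy),rad=cv2.minEnclosingCircle((w*1000).astype(np.float32))
        print('inner' if hh[3]>=0 else 'outer',cv2.boundingRect(c),w.min(0).round(4),w.max(0).round(4),'c',round(cx,1),round(cy,1),'r',round(rad,1))
im=cv2.imread('pics/w_cad.png')[:,:,::-1].copy()
for c in ('red','green','purple','yellow','blue'):
    for ce,st in blobs(mask(im,c),100):
        if 215<ce[0]<290 and ce[1]<290: print(c,ce,st.tolist(),onplane(*wray(D['cad'],ce),.137).round(4))
```

```text
deck [201 182 146] [204 185 149] hole [120  92  65] [150 115  82] table [182 154 119] [171 145 111]
[ 20  70 201] [ 20  69 204] [ 17  88 182] [ 17  89 171] [ 15 116 150] [16 99 85] [ 20  72 195]
outer (219, 55, 67, 195) [0.4338 0.1454] [0.5363 0.4538] c 485.1 298.4 r 159.8
inner (224, 201, 47, 43) [0.4433 0.157 ] [0.5176 0.2298] c 480.2 193.3 r 37.7
inner (225, 155, 49, 46) [0.4467 0.2314] [0.5205 0.3024] c 483.6 266.2 r 37.3
inner (227, 106, 49, 48) [0.4508 0.3055] [0.5225 0.3762] c 486.9 340.4 r 36.7
inner (229, 57, 50, 47) [0.454  0.3807] [0.5261 0.4503] c 490.0 414.1 r 36.8
red [256.6 214.3] [241, 205, 33, 28, 348] [ 0.4845 -0.2901  0.137 ]
red [257.8 240.8] [243, 223, 31, 36, 922] [ 0.4864 -0.3273  0.137 ]
green [254.  165.1] [239, 158, 32, 20, 250] [ 0.481  -0.2268  0.137 ]
green [254.9 189.9] [239, 172, 33, 37, 945] [ 0.4822 -0.258   0.137 ]
purple [251.3 135.6] [234, 119, 36, 34, 938] [ 0.4776 -0.1909  0.137 ]
yellow [248.7  80.1] [231, 61, 37, 41, 1093] [ 0.4744 -0.1245  0.137 ]
blue [257.9 263. ] [240, 240, 39, 35, 615] [ 0.4869 -0.3608  0.137 ]
```

Hole spacing measures 73.0, 74.3 and 73.8 mm against 74 given, so the holes are good. The caps give 70 mm spacing when the effective blob height is about 0.125. I'll grasp red first and hover it over hole 1 for a check.

```bash
cat >> h.py <<'E'
import pickle
D=pickle.load(open('poses.pkl','rb'))
CAP={k:onplane(*wray(D['cad'],uv),.125)[:2] for k,uv in dict(red=(257.8,240.8),green=(254.9,189.9),purple=(251.3,135.6),yellow=(248.7,80.1)).items()}
HC=np.array([[480.2,193.3],[483.6,266.2],[486.9,340.4],[490.0,414.1]])/1000
YC,YS,ZT,ZG=.059,-.0444,.27,.095
def pick(c):
    x,y=CAP[c]
    r.move_ptp((x,y,.20),quat(YC)) if r.read_ee_pos()[1]<.0 else r.move_straight((x,y,ZT),quat(YC),.35)
    r.move_straight((x,y,ZG),rate=.15); hand.move_gripper(.03); r.wait(.1)
    zg=r.read_ee_pos()[2]; w=r.read_grip_width()
    print(c,'width',round(w,4),'zg',round(zg,4),'ff',r.read_finger_force())
    assert .037<w<.049
    r.move_straight((x,y,ZT),rate=.15)
    print('lift w',round(r.read_grip_width(),4),'F',np.round(r.read_contact_force(),2),'t',round(r.read_time(),1))
    return zg
def place(i,zg,dx=0,dy=0):
    x,y=HC[i]+(dx,dy)
    r.move_straight((x,y,.15),rate=.12)
    f0=r.read_contact_force()[2]
    r.move_straight((x,y,zg+.008),rate=.06)
    z=zg+.008
    while z>zg+.002:
        z-=.001; r.move_straight((x,y,z),rate=.02); f=r.read_contact_force()[2]
        if f-f0>1.0: break
    print('down cmd',round(z-zg,4),'act',round(r.read_ee_pos()[2]-zg,4),'df',round(f-f0,2))
    hand.move_gripper(.07); r.wait(.1)
    r.move_straight((x,y,ZT),rate=.2); print('t',round(r.read_time(),1))
E
python3 - <<'E'
from h import *
print({k:v.round(4) for k,v in CAP.items()})
zg=pick('red'); open('zg','w').write(str(zg))
r.move_straight((*HC[0],ZT),quat(YS),.3)
print(r.read_ee_pos(),r.read_grip_width(),r.read_time())
D['hov']=wristpose(); cv2.imwrite('pics/hov.png',viewer.snapshot('wrist')[:,:,::-1]); cv2.imwrite('pics/hov_s.png',viewer.snapshot('side')[:,:,::-1])
pickle.dump(D,open('poses.pkl','wb'))
E
```

```text
{'red': array([ 0.4867, -0.3329]), 'green': array([ 0.4823, -0.2613]), 'purple': array([ 0.4776, -0.1919]), 'yellow': array([ 0.4743, -0.1233])}
red width 0.0416 zg 0.0959 ff 60.41152950995183
lift w 0.042 F [ 0.35  0.47 -2.35] t 7.4
[0.4806103  0.1915607  0.27013699] 0.041700960951406615 9.2583
```

View side.

View pics/hov_s.png

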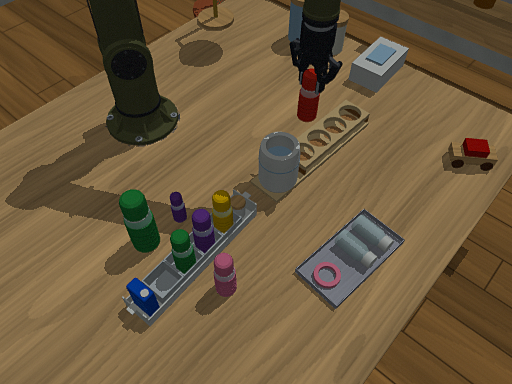

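View pics/hov.png

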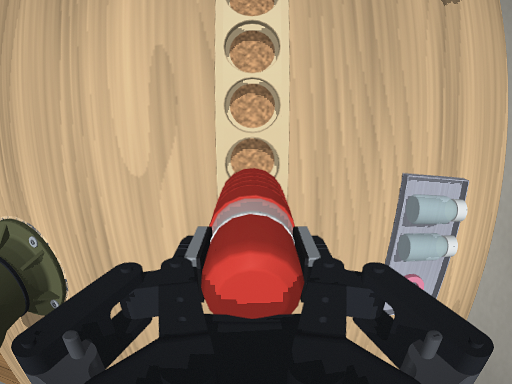

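Red hangs upright in the grip, centred at (252,…) between the fingers. The warmer and holes are in view, with the hole 2–4 rims at (252,105), (252,48) and so on. I'll check the bottle's offset in the hand from its base edge at (252,169), and re-measure hole 2 from this nearer view.

Run:
```python
from h import *
print('base edge offset y',onplane(*wray(D['hov'],(252,169)),.1815).round(4)-D['hov'][0])
im=cv2.imread('pics/hov.png')[:,:,::-1].copy();h=cv2.cvtColor(im,cv2.COLOR_RGB2HSV)
g=((h[...,2]>195)&(h[...,1]<95)).astype(np.uint8)
g[:, :205]=0;g[:,300:]=0;g[250:]=0
cs,hi=cv2.findContours(g,cv2.RETR_CCOMP,cv2.CHAIN_APPROX_NONE)
for c,hh in zip(cs,hi[0]):
    if cv2.contourArea(c)>300 and hh[3]>=0:
        w=np.array([onplane(*wray(D['hov'],p[0]),.047)[:2] for p in c])*1000
        print(cv2.boundingRect(c),cv2.minEnclosingCircle(w.astype(np.float32)))
c=[onplane(*wray(D['hov'],p),.047)[:2].round(4) for p in ((225,160),(279,160),(252,137))];print(c)
```

```text
base edge offset y [ 0.0007897   0.0216393  -0.08863699]
(223, 76, 59, 53) ((483.6458435058594, 266.7406005859375), 35.57290267944336)
(222, 19, 59, 55) ((486.8323059082031, 340.14642333984375), 35.831512451171875)
[array([0.4471, 0.1995]), array([0.5143, 0.1963]), array([0.482 , 0.2265])]
```

The holes agree to within 0.5 mm. The bottle sits about 3 mm toward −y in the hand, so I'll correct for that, place red and then continue with green.

Run:
```python
from h import *
place(0,float(open('zg').read()),0,.003)
D['p1']=wristpose(); cv2.imwrite('pics/p1.png',viewer.snapshot('wrist')[:,:,::-1])
CAP['green'][1]-=.002
hand.move_gripper(.085)
zg=pick('green'); open('zg','w').write(str(zg))
r.move_straight((*HC[1],ZT),quat(YS),.3)
D['hov2']=wristpose(); im=viewer.snapshot('wrist'); cv2.imwrite('pics/hov2.png',im[:,:,::-1]);cv2.imwrite('pics/hov2_s.png',viewer.snapshot('side')[:,:,::-1])
pickle.dump(D,open('poses.pkl','wb'))
g=mask(im,'green'); col=np.where(g[:,248:257].any(1))[0]; print('top',col.min())
print('base off',onplane(*wray(D['hov2'],(252,col.min())),.1815)-D['hov2'][0], r.read_grip_width(), r.read_time())
```

```text
down cmd 0.007 act 0.0072 df 1.13
t 13.2
green width 0.0418 zg 0.0956 ff 60.71538509102538
lift w 0.0416 F [-0.06  0.73 -2.58] t 18.2
top 165
base off [ 0.00090951  0.02488462 -0.08871919] 0.04193461045608524 20.2583
```

View pics/hov2_s.png

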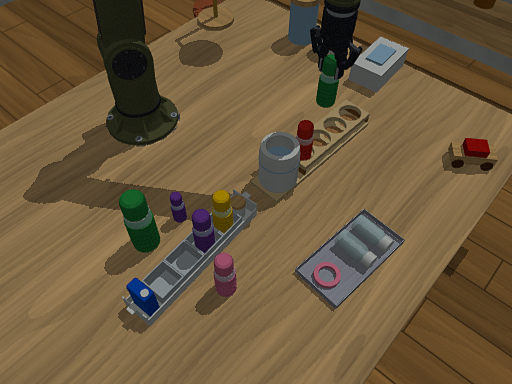

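Red stands upright in hole 1, and green hangs centred over hole 2 (base offset 24.9 mm against 25). I'll place green with a steadier contact test, then do purple and yellow.

```bash
python3 - <<'E'
s=open('h.py').read()
s=s.replace("r.move_straight((x,y,zg+.008),rate=.06)\n","r.move_straight((x,y,zg+.008),rate=.06); r.wait(.15); f0=r.read_contact_force()[2]\n")
s=s.replace("z-=.001; r.move_straight((x,y,z),rate=.02);","z-=.001; r.move_straight((x,y,z),rate=.02); r.wait(.1);").replace("f-f0>1.0","f-f0>1.6")
open('h.py','w').write(s)
E
python3 - <<'E'
from h import *
place(1,float(open('zg').read()))
hand.move_gripper(.085)
CAP['purple'][1]-=.001
zg=pick('purple')
r.move_straight((*HC[2],ZT),quat(YS),.3)
place(2,zg)
hand.move_gripper(.085)
zg=pick('yellow')
r.move_straight((*HC[3],ZT),quat(YS),.3)
place(3,zg)
r.move_ptp((.49,.30,.35),quat(0))
cv2.imwrite('pics/end_w.png',viewer.snapshot('wrist')[:,:,::-1])
r.move_ptp((.35,.5,.35),quat(0))
for n in('scene','side'): cv2.imwrite(f'pics/end_{n}.png',viewer.snapshot(n)[:,:,::-1])
a=cv2.imread('pics/end_scene.png')[90:250,60:440];b=cv2.imread('pics/end_side.png')[70:330,100:400]
cv2.imwrite('pics/end_a.png',cv2.resize(a,None,fx=2.1,fy=2.1));cv2.imwrite('pics/end_b.png',cv2.resize(b,None,fx=2.2,fy=2.2))
print(r.read_time())
E
```

```text
down cmd 0.004 act 0.005 df 7.97
t 25.4
purple width 0.0414 zg 0.0956 ff 61.122897615423426
lift w 0.0414 F [ 0.07  0.17 -1.82] t 30.3
down cmd 0.004 act 0.005 df 7.16
t 37.4
yellow width 0.0418 zg 0.0956 ff 60.421531214037145
lift w 0.0414 F [-0.59  0.28 -3.3 ] t 42.4
down cmd 0.004 act 0.0051 df 9.25
t 49.4
51.1583
```

View pics/end_b.png

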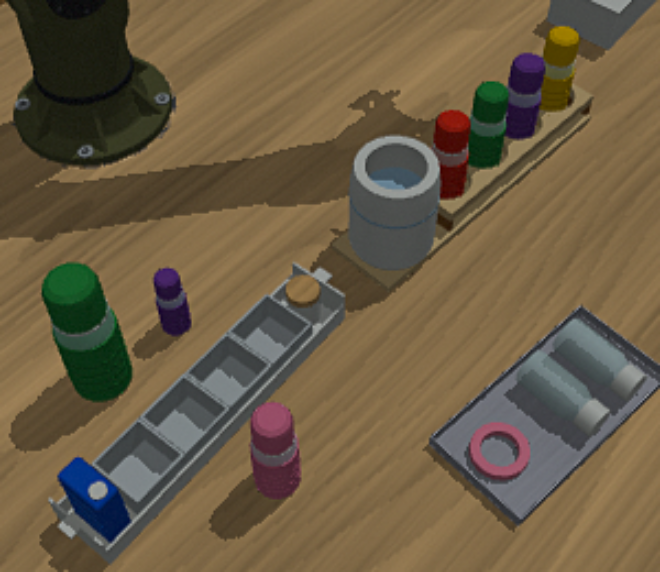

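View pics/end_w.png

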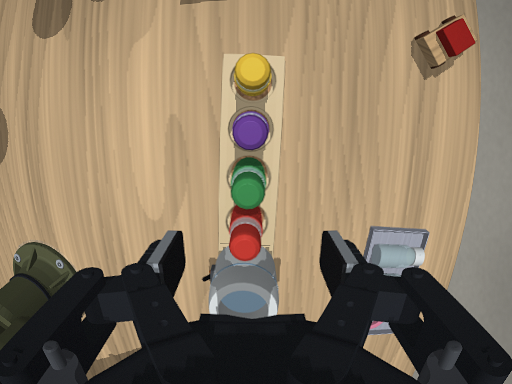

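The final views show red, green, purple and yellow upright in holes 1–4 counting from the warmer. In the side crop their caps are at (452,125), (490,98), (527,70) and (561,42). The caddy cups are empty, the brick is still in its bay at (95,498), and the other things have not moved.

```bash
python3 -c "
from rig import job
print(job.sign_off())"
```

```text
the job is handed in; nothing more can be done
None
```

The job is handed in at about 51 s: red, green, purple and yellow stand upright in holes 1–4 from the warmer, and the ice brick is still in its bay; red may have been let go about 2 mm above the bottom, as its contact check tripped early.

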